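# Back the dial table up one notch for the missed valve

## Robot

A 6-joint arm with a two-finger parallel gripper is mounted at the origin on the work surface. World frame = base frame: x ahead of the robot, y to its left, z up, the work surface at z = 0. Lengths are in mm, angles in rad, forces in N, time in s.
With the tool pointing down it reaches from about 300 to 775 mm from the base axis. Payload 14.6 kg.
Tool frame: the origin (TCP) lies midway between the tips of the shut fingers; the grasp point (between the pads) lies manip.grasp_offset behind it (manip.grasp_offset is the distance from the TCP to the grasp point, in mm); z points along the fingers, y is the direction in which the jaws open and shut (so a half turn about z gives the same grasp; the last joint's range is limited). The gripper opens to 94 mm and grips with 3 to 60 N. Pads are 16 mm wide; open, the fingers measure 119 mm over their backs; the gripper's body (75 mm by 177 mm) begins 78 mm behind the grasp point.
Start: joints at [-1.213, 0.3, 1.521, -0, 1.321, -0.067], TCP at [226.668, -501.11, 205.446] pointing down, gripper open.
Joint ranges: [-3.03, 3.03], [-0.79, 2.21], [0.23, 2.52], [-1.04, 4.18], [0, 3.07], [-2.55, 2.55]. Speed limits (rad/s): [2.22, 2.22, 2.57, 3.14, 3.14, 3.14].

## Interface

Orientations are given as [roll, pitch, yaw] about the fixed x, y, z axes, in that order (R = Rz(yaw) Ry(pitch) Rx(roll)).
In Python, from cell import monitor, vision, order, manip gives the robot as it stands.
- The arm moves only by the shell command python3 -m jog 'ROWS' [FORCE]. ROWS is JSON, a list of rows, each a list of 7 numbers: the shift along the tool's x, y, z in cm, then the turn, a rotation vector about the tool's x, y, z in rad, then the opening in per cent of the stroke, from 0 (shut) to 100 (fully open). In form: [[tx, ty, tz, rx, ry, rz, jaw], ...]. A call has 1 to 8 rows; each row shifts and turns the commanded pose from where the row before left it, along the tool's axes as they then stand; what a row does not reach is not made up. A row lasts 1/10 s, in which the tool goes at most 50 mm and 8.59 degrees, less where a joint would pass 70% of its speed; a pose out of reach is approached as far as the arm can. A call is refused whole if a number of a shift passes 5 or a number of a turn 0.15, either way. A call with a gripper value outside its range is refused whole. The fingers move at their own pace and stop on an object; FORCE is the grip in N (left out, the last holds). Time passes only in rows, so rows that do not move let the fingers close. It gives the time, the measured TCP pose, the force and the opening at its end, in the units of the state.
- monitor.read_state(): the state, without advancing time (a new reading comes with each control period).
- vision.camera(name): name is "scene" or "side" or "wrist"; returns a dict with "color" (400x640x3 uint8, blue, green, red), "fx", "fy", "cx", "cy" (pixels), "distortion" ([k1, k2, p1, p2, k3] as OpenCV has them; the pictures are not rectified), "cam_to_world" (4x4, takes a point from camera to world coordinates); the wrist camera has in their place "tool_from_camera" (4x4, takes a point from camera to tool coordinates, whose origin is the TCP and whose axes are the flange's). Camera axes: x right, y down, z forward; pixel columns grow to the right and rows downward; lengths in mm; the calibration is good to about 2 mm. A picture is of the moment at which its call begins: read the wrist's pose just before it. There is no depth.
- order.sign_off(): hands the job in, once; it reports no verdict.
The state is a dict: "clock": time; "joints": joint angles; "qd": joint speeds; "effort": joint torques, N m; "eef_pos": TCP position; "eef_rot": TCP orientation; "wrist_force": force on the tool from outside, world axes, zero at the start; "moment": the same for the moment, N m; "finger_gap": finger opening in mm.
Only numpy, scipy, OpenCV 4.12 (cv2) and the standard library are available. Lean on these libraries where they do the work, as an engineer would, in place of code of your own. Each camera call takes 0.05 s, during which the arm holds its last target.

## Task

The hand-turned dial table was indexed one station too far, and the valve without its black coil has gone past the yellow pointer. Lift the ratchet pawl clear of the teeth (thrown right over by its red thumb knob it stays up), push the dial backward, clockwise seen from above, by one notch so that this valve stands at the pointer again, then tip the pawl back so that it drops fully home in the new notch. Touch and push only: pick nothing up, and leave the loose coil, screwdriver, tape roll and steel cup where they are.

Things in the scene. Friction and masses are not known exactly. Their poses are not given: they have to be found in the camera images.
- table_foot: The dial table: blue cast foot 250 x 250 mm, 12 mm high, fixed to the bench, carrying a round steel dial 236 mm across (its top 52 mm above the bench) that turns about the upright axis through this origin. Origin: centre of the foot's underside, on the bench. z is up; the -x side carries the yellow pointer, the -y side the pawl.
- dial_rim (a point): Point on the dial's axis at the height of its ratchet ring's floor, 52 mm above the bench. 12 teeth at radius 91 to 117 mm, one every 30 deg, 9 mm high (tops 61 mm above the bench): each has an upright face looking clockwise and a ramp falling away counter-clockwise, with a flat notch 18 mm wide before the next face.
- hub_top (a point): Top centre of the star handle in the middle of the dial, 150 mm above the bench: a black hub 34 mm across with three level steel spokes 120 deg apart, each ending in a black ball: the dial is turned by pushing a spoke (2 N). The spokes pass clear above the 12 valves fixed on the dial at radius 70 mm, 26 mm wide, whose tops are up to 111 mm above the bench.
- dial (a joint): Turn of the dial, rad, positive = forward = counter-clockwise from above. 0: a tooth's face bears on the pawl; starts 0.01 to 0.12. One notch is 0.524 rad, so the next notch back is from -0.52 (face on pawl) to -0.38 (play used up, nose starts to climb the ramp). Pawl down: cannot go backward, clicks over forward. Friction about 0.14 N m; it stays where it is left.
- pawl (a joint): Angle of the throw-over pawl in rad: 0 = nose fully down in a notch, nose clear of the teeth above about 0.25, 1.45 = thrown right back against its stop. Only its weight (110 g) moves it: let go below about 0.65 it falls to the teeth, let go above about 0.8 it falls back to the stop and stays there.
- pawl_pivot (a point): The pawl's pivot, a level pin along the table foot's y, at (-45, -104, 70) mm in the foot's frame. The pawl is a steel L 13 mm wide. Down: its nose arm (9 mm thick) points 45 mm to the foot's +x over the teeth and its thumb tab (5 mm thick) stands straight up. Thrown back, both have turned 83 deg: the tab lies level to the foot's -x and the nose arm stands up.
- pawl_knob (a point): Centre of the red ball knob (19 mm across) on the end of the thumb tab, 43 mm from the pivot; pawl down: straight above the pivot, 113 mm above the bench. Pushing tab or knob towards the foot's -x lifts the nose. From above, a fingertip fits into the corner between tab and nose arm.
- pawl_nose (a point): Nose end of the pawl, 43 mm along the nose arm from the pivot; pawl down: 66 mm above the bench, over the teeth; thrown back: upright, about 113 mm above the bench. Pushing the raised nose arm towards the foot's +x tips it down again; a fingertip can come down on its -x side, above the lying tab.
- spoke_a (a point): Centre of the black ball (20 mm across) ending one spoke of the star handle, 90 mm from the dial's axis, 140 mm above the bench. The spoke is a level steel rod 10 mm thick from the hub straight to this ball. With the dial at 0 it points 75 deg counter-clockwise from the table foot's +x.
- spoke_b (a point): The same on the second spoke, at -45 deg from the table foot's +x with the dial at 0.
- spoke_c (a point): The same on the third spoke, at -165 deg from the table foot's +x with the dial at 0.
- missed_valve (a point): Top of the valve that has no coil: a brass block with a bare steel stem 13 mm across, on the dial at radius 70 mm; this point is 111 mm above the bench, one notch past the pointer at the start.
- pointer_tip (a point): Tip of the fixed yellow pointer, 92 mm from the dial's axis on the table foot's -x side, 71 mm above the bench.
- spare_coil: Loose black coil with a steel band, 22 x 25 mm, 26 mm high, origin under its centre. Leave alone.
- driver: Loose screwdriver lying on the bench, about 200 mm long along its x. Leave alone.
- tape_roll: Loose blue roll of sealing tape lying flat, 58 mm across, 19 mm high, origin under its centre. Leave alone.
- parts_cup: Loose steel cup 72 mm across, 62 mm high, origin under its centre. Leave alone.

How it is judged (in metres and radians):
On the way, in this order (a step that is already met when the one before it is completed fails the run):
1. the pawl's nose is lifted clear of the teeth while the dial is still in its first notch (value of joint pawl above 0.27 rad and value of joint dial above -0.1 rad), for 0.1 s.
2. the dial is pushed backward by most of a notch (value of joint dial below -0.33 rad), for 0.1 s.
At the end, for the whole second after the job is handed in: The dial rests in the next notch back (dial reading between -0.56 and -0.35 rad, the coil-less valve at the pointer), the pawl lies fully home in the new notch (pawl reading under 0.06 rad), and the loose coil, screwdriver, tape roll and cup are within 25 mm of where they lay (value of joint dial between -0.56 and -0.35 rad and value of joint pawl below 0.06 rad and velocity of joint dial between -0.05 and 0.05 rad/s and distance of each of spare_coil, driver, tape_roll, parts_cup from where it was at the start of the episode below 0.025 m); the robot touches nothing.
It fails at once if a loose thing near the dial table is picked up or pushed away (moved by more than 40 mm) (distance of any of spare_coil, driver, tape_roll, parts_cup from where it was at the start of the episode above 0.04 m).
It fails at once if the dial is pushed back past a second notch (value of joint dial below -0.95 rad).
It fails at once if the dial is run forward to the next notch (value of joint dial above 0.5 rad).
It also fails if it takes over 51 s, if anything falls off the work surface, if the arm or the gripper's body presses on something with over 40 N, if the wrist force passes 120 N, or if a joint passes its speed limit or range.

## Working session

There is one attempt and no reset: what is moved stays moved. The work goes in short steps, Python scripts to look and compute and a shell command to move; the robot and the scene stay as the last step left them, time stands still between calls to the robot, and variables do not carry over. Pictures are saved under pics/ and viewed, and the job is handed in when it is done.

```bash
ls; mkdir -p pics
python3 - <<'E'
from cell import monitor, vision, order, manip
import cv2,numpy as np
s=monitor.read_state();print(s, manip.grasp_offset)
for n in ["scene","side","wrist"]:
    c=vision.camera(n);cv2.imwrite(f"pics/{n}0.png",c["color"])
    print(n,c["fx"],c["fy"],c["cx"],c["cy"],c["distortion"]);print(np.round(c.get("cam_to_world",c.get("tool_from_camera")),4).tolist())
E
```

```text
pics
{'clock': 0.0, 'joints': array([-1.21258081e+00,  3.00443064e-01,  1.52157614e+00, -1.98812633e-05,
        1.32069368e+00, -6.65770613e-02]), 'qd': array([-3.73531040e-06, -1.52668221e-03, -7.61427643e-04, -5.63989192e-04,
       -1.62431073e-04,  3.98614354e-04]), 'effort': array([-1.53666369e-03, -5.31802726e+01, -3.52734661e+01,  7.07161613e-02,
        2.43942667e-02, -8.95952940e-05]), 'eef_pos': array([ 226.58544746, -500.87313006,  204.90379616]), 'eef_rot': array([-3.14047362e+00, -5.53125930e-05,  4.24797480e-01]), 'wrist_force': array([-0.15096067, -0.18834946, -0.14907044]), 'moment': array([-0.0361195 ,  0.01580636, -0.01735002]), 'finger_gap': 93.77420553721142} 18.8
scene 417.5458335320887 417.5458335320887 324.7889496193997 201.757497570438 [-0.07862321  0.          0.          0.          0.        ]
[[0.5995, 0.4518, -0.6606, 1203.8582], [0.8003, -0.3305, 0.5003, -420.1285], [0.0077, -0.8286, -0.5597, 621.3013], [0.0, 0.0, 0.0, 1.0]]
side 362.7396599362452 362.7396599362452 313.8878745152363 201.60971835799353 [0.00361445 0.         0.         0.         0.        ]
[[0.7049, -0.4469, 0.5508, 215.7019], [-0.7092, -0.4274, 0.5607, -328.8084], [-0.0151, -0.7859, -0.6182, 543.9239], [0.0, 0.0, 0.0, 1.0]]
wrist 278.8650905876801 278.8650905876801 321.59926569108643 200.2461412608608 [-0.00461443  0.          0.          0.          0.        ]
[[0.0001, -0.9667, -0.2561, 74.0962], [1.0, 0.0002, -0.0001, -0.8936], [0.0002, -0.2561, 0.9667, -178.4068], [0.0, 0.0, 0.0, 1.0]]
```

View pics/scene0.png

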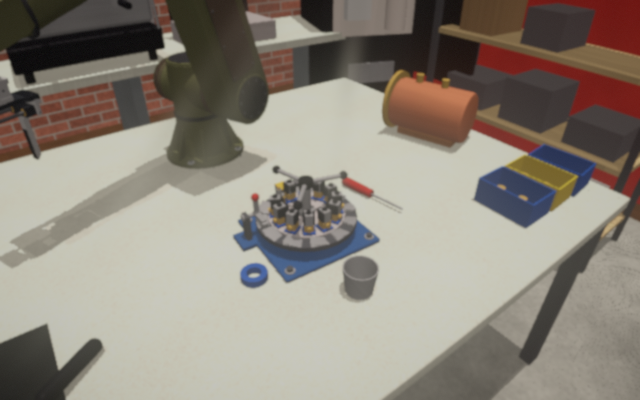

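View pics/side0.png

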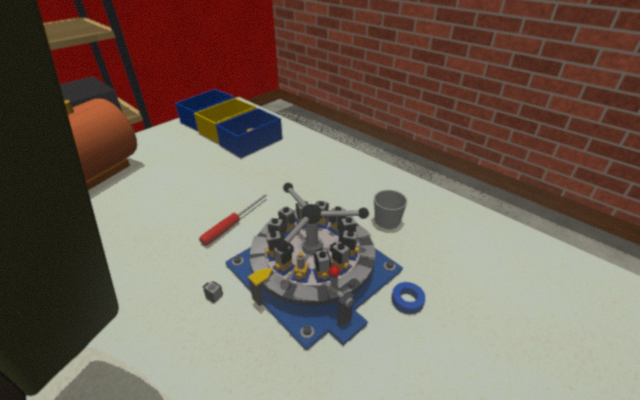

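View pics/wrist0.png

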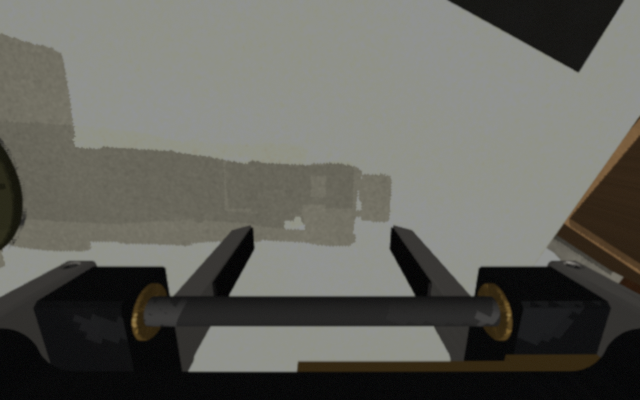

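Scene view: dial table centred near (308,215), red knob at (255,198). Side view: hub top near (311,212), knob (335,271), pointer (260,278), foot corners near (307,347), (402,267) and (226,264). I'll zoom in on both.

Run:
```python
import cv2
a=cv2.imread("pics/scene0.png")[150:310,220:410];cv2.imwrite("pics/sc_z.png",cv2.resize(a,None,fx=4,fy=3.75*4/3.75*0.9375,interpolation=cv2.INTER_CUBIC))
a=cv2.imread("pics/side0.png")[170:355,190:430];cv2.imwrite("pics/si_z.png",cv2.resize(a,None,fx=3.2,fy=3.2,interpolation=cv2.INTER_CUBIC))
```

```text
(no output)
```

View pics/sc_z.png

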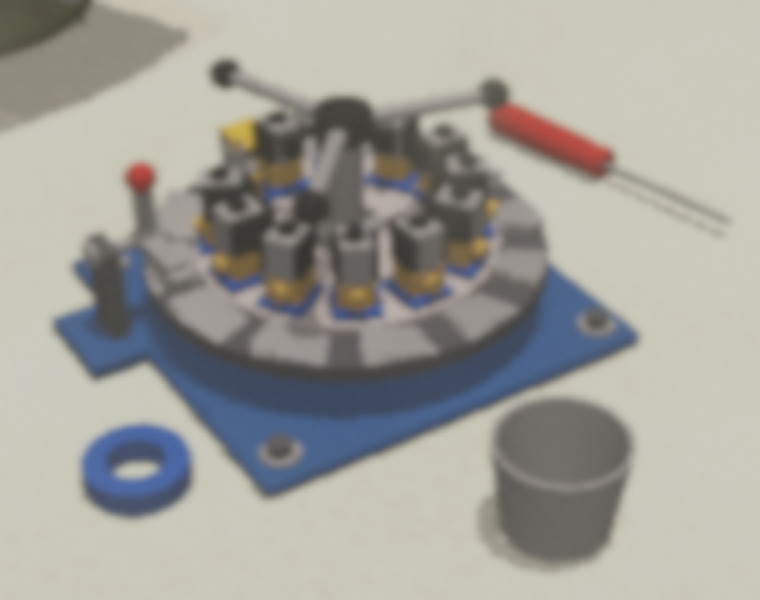

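View pics/si_z.png

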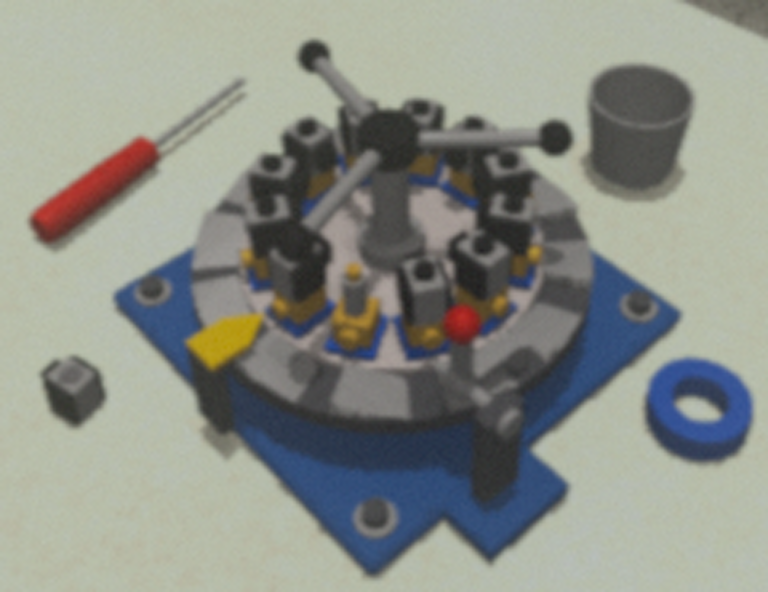

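```bash
cat > h.py <<'E'
import numpy as np,cv2
from cell import monitor,vision
from scipy.optimize import least_squares
def cam(n):
    c=vision.camera(n);K=np.array([[c["fx"],0,c["cx"]],[0,c["fy"],c["cy"]],[0,0,1]]);return c["color"],K,np.array(c["distortion"]),np.array(c["cam_to_world"])
def proj(P,K,D,T):
    W=np.linalg.inv(T);r=cv2.Rodrigues(W[:3,:3])[0];return cv2.projectPoints(np.atleast_2d(np.float64(P)),r,W[:3,3],K,D)[0][:,0]
def ray(px,K,D,T):
    u=cv2.undistortPoints(np.float64([[px]]),K,D)[0,0];d=T[:3,:3]@[*u,1];return T[:3,3],d/np.linalg.norm(d)
def tri(rays):
    A=sum(np.eye(3)-np.outer(d,d) for o,d in rays);b=sum((np.eye(3)-np.outer(d,d))@o for o,d in rays);return np.linalg.solve(A,b)
def onz(px,z,C):
    o,d=ray(px,*C);return o+d*(z-o[2])/d[2]
E
python3 - <<'E'
from h import *
I1,*S=cam("scene");I2,*D=cam("side")
for n,I,C in(("scene",I1,S),("side",I2,D)):
    hsv=cv2.cvtColor(I,cv2.COLOR_BGR2HSV);m=((hsv[...,0]<8)|(hsv[...,0]>172))&(hsv[...,1]>150)&(hsv[...,2]>60)
    k,l,st,ce=cv2.connectedComponentsWithStats(m.astype(np.uint8))
    print(n,[(st[i].tolist(),ce[i].round(1).tolist()) for i in range(1,k) if 15<st[i,4]<1000 and 180<ce[i][0]<420 and 170<ce[i][1]<360])
s=lambda u,v:(220+u/4-.4,150+v/3.75-.4); d=lambda u,v:(190+u/3.2-.4,170+v/3.2-.4)
sp={'knob':s(140,177),'c+-':s(270,490),'c++':s(636,338),'hub':s(343,106)}
dp={'knob':d(462,324),'c--':d(373,570),'c-+':d(116,298),'c+-':d(680,316),'hub':d(388,135),'tip':d(264,318)}
M={'knob':(-45,-104,113),'hub':(0,0,148),'tip':(-92,0,71),'c--':(-125,-125,12),'c-+':(-125,125,12),'c+-':(125,-125,12),'c++':(125,125,12)}
print('knob tri',tri([ray(sp['knob'],*S),ray(dp['knob'],*D)]),'hub',tri([ray(sp['hub'],*S),ray(dp['hub'],*D)]))
for n in dp: 
  if n[0]=='c':print(n,onz(dp[n],12,D))
for n in sp: 
  if n[0]=='c':print('s',n,onz(sp[n],12,S))
def W(p,k):
    x,y,a=p;m=M[k];return [x+np.cos(a)*m[0]-np.sin(a)*m[1],y+np.sin(a)*m[0]+np.cos(a)*m[1],m[2]]
def res(p):
    return np.concatenate([ (proj(W(p,k),*C)[0]-v) for Q,C in((sp,S),(dp,D)) for k,v in Q.items()])
best=min((least_squares(res,[500,-100,a],loss='soft_l1') for a in(-2,-1,0,1,2,3)),key=lambda r:r.cost)
print(best.x,best.fun.reshape(-1,2).round(1).tolist())
B={}
for n,a,b in(('p',(226,73),(313,55)),('q',(493,94),(555,138)),('r',(312,208),(300,245)),('r2',(226,73),(300,245)),('p2',(493,94),(313,55)),('q2',(312,208),(555,138))):
    X=tri([ray(s(*a),*S),ray(d(*b),*D)]);v=X[:2]-best.x[:2];print(n,X.round(1),np.hypot(*v).round(1),np.degrees(np.arctan2(v[1],v[0])-best.x[2])%360)
for b in((313,55),(555,138),(300,245)):
    X=onz(d(*b),140,D);v=X[:2]-best.x[:2];print(X.round(1),np.hypot(*v).round(1),np.degrees(np.arctan2(v[1],v[0])-best.x[2])%360)
for n,(u,v,z) in dict(coil=(72,395,13),tape=(698,410,10),cup=(638,135,31),h1=(45,228,8),h2=(155,150,8),tip=(243,83,4)).items(): print(n,onz(d(u,v),z,D).round(0))
E
```

```text
scene [([348, 180, 22, 13, 62], [359.3, 186.5])]
side [([201, 214, 37, 28, 317], [219.0, 227.6]), ([329, 265, 11, 12, 99], [333.9, 270.3])]
knob tri [498.37675884 -81.43000651 113.77719117] hub [547.47709539  19.64398886 147.74222291]
c-- [418.35148101 -98.95363832  12.        ]
c-+ [432.59635376 141.76543155  12.        ]
c+- [ 659.87737521 -113.8894518    12.        ]
s c+- [ 668.5818285  -109.50188626   12.        ]
s c++ [683.14487784 130.79363656  12.        ]
[ 5.48464639e+02  1.88277313e+01 -4.87313665e-02] [[-0.9, 0.9], [-1.4, 0.2], [1.1, -1.9], [-1.2, 1.6], [0.3, 0.2], [0.1, 0.8], [-3.6, -1.3], [1.4, -2.6], [-0.5, -2.1], [-0.6, -1.2]]
p [505.4  -2.7 194.8] 48.2 209.3966671611768
q [636.5   7.8 158.7] 88.8 355.64268024869324
r [505.7  37.5  61.5] 46.6 159.19607462816558
r2 [463.7  -4.2 140.7] 87.9 198.00913776786987
p2 [573.5 107.3 140.5] 91.9 77.01082844782127
q2 [613.5 -43.6 139.7] 90.2 318.96779888843105
[573.1 106.1 140. ] 90.7 77.01449896975264
[612.3 -45.8 140. ] 90.8 317.4504561449629
[462.9  -7.3 140. ] 89.5 199.76908512628745
coil [373.  97.  13.]
tape [ 611. -159.   10.]
cup [761.  -8.  31.]
h1 [437. 231.   8.]
h2 [535. 244.   8.]
tip [631. 264.   4.]
```

Foot is at about (548, 19) with yaw −0.05, and the dial reads about +0.05. Plan with the fingers shut:
1. Align the tool with the foot's axes.
2. Push the knob toward −x.
3. Push spoke c toward +y.
4. Tip the nose toward +x.

```bash
python3 -m jog '[[0,0,0,0,0,0.12,0],[0,0,0,0,0,0.12,0],[0,0,0,0,0,0.12,0],[0,0,0,0,0,0.115,0],[1.75,-2.68,0,0,0,0,0],[1.75,-2.68,0,0,0,0,0],[1.75,-2.68,0,0,0,0,0],[1.75,-2.68,0,0,0,0,0]]' 20; python3 -m jog '[[1.75,-2.68,0,0,0,0,0],[1.75,-2.68,0,0,0,0,0],[1.75,-2.68,0,0,0,0,0],[1.75,-2.68,0,0,0,0,0],[1.75,-2.68,0,0,0,0,0],[1.75,-2.68,0,0,0,0,0],[1.75,-2.68,0,0,0,0,0],[1.75,-2.68,0,0,0,0,0]]'
```

```text
clock: 1.05
eef_pos: [302.5, -396.5, 205.4]
eef_rot: [-3.142, 0.0, -0.05]
wrist_force: [0.5, -0.1, 0.6]
finger_gap: 33.6
clock: 1.85
eef_pos: [453.1, -189.3, 205.5]
eef_rot: [3.142, -0.0, -0.05]
wrist_force: [0.2, -0.6, -0.5]
finger_gap: 0.5
```

```bash
python3 -m jog '[[0,0,0,0,0,0,0],[0,0,0,0,0,0,0]]'
```

```text
clock: 2.05
eef_pos: [452.5, -190.2, 205.3]
eef_rot: [-3.142, 0.0, -0.049]
wrist_force: [0.2, 0.1, 0.2]
finger_gap: 0.5
```

```bash
python3 -m jog '[[1.74,-2.69,0,0,0,0,0],[1.74,-2.69,0,0,0,0,0],[1.74,-2.69,0,0,0,0,0],[1.74,-2.69,0,0,0,0,0],[0,0,2.2,0,0,0,0],[0,0,2.2,0,0,0,0],[0,0,2.2,0,0,0,0],[0,0,0,0,0,0,0]]';  python3 - <<'E'
from h import *
print(monitor.read_state()["eef_pos"])
I,*C=cam("side");p=proj(monitor.read_state()["eef_pos"],*C)[0];print(p)
cv2.imwrite("pics/a1.png",cv2.resize(I[130:355,190:490],None,fx=2.6,fy=2.6))
E
```

```text
clock: 2.85
eef_pos: [525.9, -87.2, 137.0]
eef_rot: [-3.141, 0.005, -0.051]
wrist_force: [-0.2, -0.1, 0.2]
finger_gap: 0.5
[525.86253321 -87.21220584 136.95180349]
[349.11904586 251.13114432]
```

View pics/a1.png

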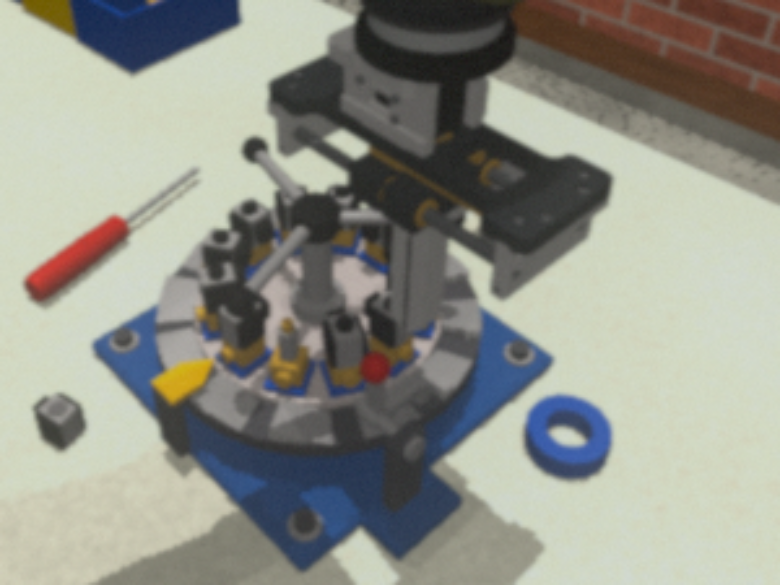

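The fingertip hangs just to the +x side of the red knob (knob at about (375,368) in the crop, tip at about (414,315)) and is clear of everything. I'll go down and push.

```bash
python3 -m jog '[[0,0,1.3,0,0,0,0],[0,0,1.3,0,0,0,0],[0,0,1.3,0,0,0,0],[0,0,0,0,0,0,0]]'; python3 -m jog '[[-1,0,0,0,0,0,0],[-0.8,0,0,0,0,0,0],[-0.8,0,0,0,0,0,0],[-0.8,0,0,0,0,0,0]]'
```

```text
clock: 3.3
eef_pos: [526.5, -86.3, 98.4]
eef_rot: [-3.141, 0.003, -0.05]
wrist_force: [-0.6, -0.1, -0.0]
finger_gap: 0.4
clock: 3.7
eef_pos: [492.8, -84.7, 100.9]
eef_rot: [3.141, -0.001, -0.05]
wrist_force: [-0.4, 0.5, 0.0]
finger_gap: 0.6
```

```bash
python3 -m jog '[[-0.7,0,0,0,0,0,0],[-0.7,0,0,0,0,0,0],[-0.6,0,0,0,0,0,0],[0,0,0,0,0,0,0],[0,0,0,0,0,0,0]]'
python3 - <<'E'
from h import *
I,*C=cam("side")
cv2.imwrite("pics/a2.png",cv2.resize(I[130:355,190:490],None,fx=2.6,fy=2.6))
E
```

```text
clock: 4.2
eef_pos: [473.6, -83.8, 100.6]
eef_rot: [3.142, -0.0, -0.05]
wrist_force: [0.7, 0.2, 0.0]
finger_gap: 0.5
```

View pics/a2.png

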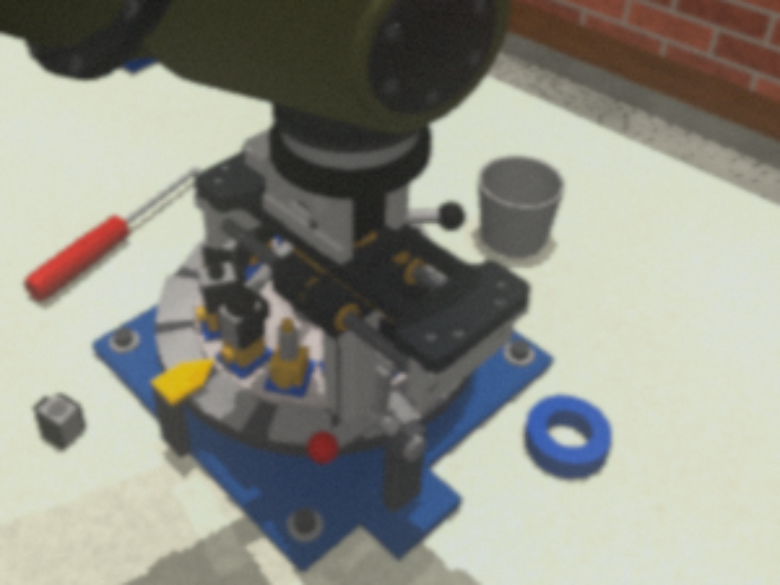

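The pawl is thrown right back, with the knob low at crop (322,447) and the nose arm upright. Next I'll raise to z≈125, go beside spoke c, and push toward +y.

```bash
python3 -m jog '[[0,0,-1.25,0,0,0,0],[0,0,-1.2,0,0,0,0],[0.3,-1.8,0,0,0,0,0],[0.3,-1.8,0,0,0,0,0],[0.3,-1.6,0,0,0,0,0],[0,0,0,0,0,0,0]]'
python3 - <<'E'
from h import *
I,*C=cam("side")
print(proj([[548.2-88-5,19+4.3-104,75]],*C))
cv2.imwrite("pics/a3.png",cv2.resize(I[130:355,190:490],None,fx=2.6,fy=2.6))
I,*C=cam("scene")
cv2.imwrite("pics/a3s.png",cv2.resize(I[130:300,200:400],None,fx=3.5,fy=3.5))
E
```

```text
clock: 4.85
eef_pos: [485.7, -31.1, 126.0]
eef_rot: [-3.142, -0.001, -0.049]
wrist_force: [-0.5, 0.4, 0.6]
finger_gap: 0.6
[[313.85975953 302.14710341]]
```

View pics/a3.png

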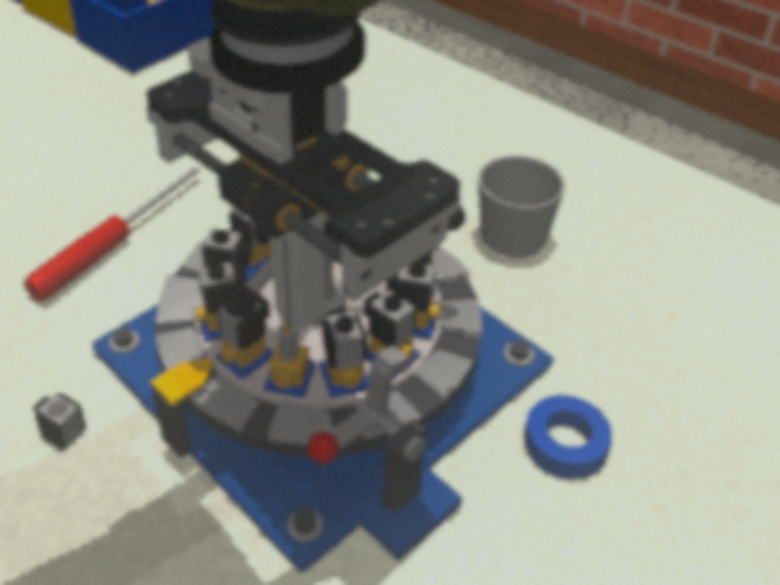

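View pics/a3s.png

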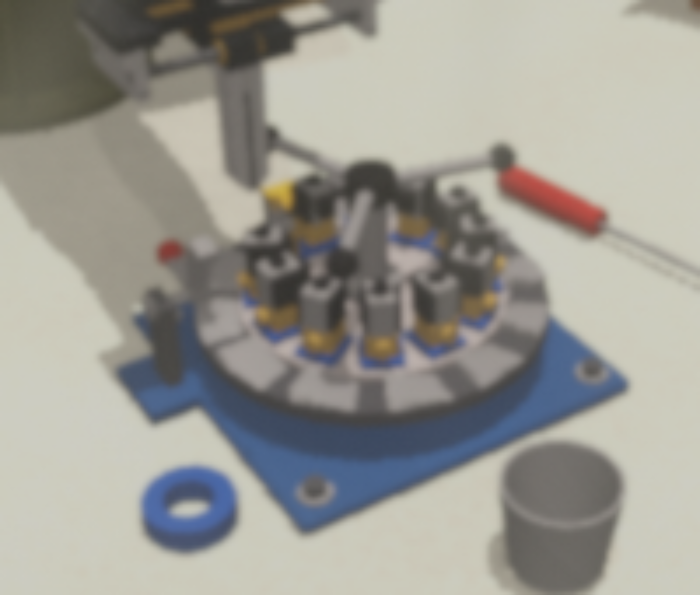

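Knob pixel matches the prediction for θ=1.45. Now I'll push spoke c slowly, 44 mm in total.

```bash
python3 -m jog '[[0,-0.6,0,0,0,0,0],[0,-0.5,0,0,0,0,0],[0,-0.4,0,0,0,0,0],[0,-0.4,0,0,0,0,0],[0,-0.4,0,0,0,0,0],[0,-0.4,0,0,0,0,0],[0,-0.4,0,0,0,0,0],[0,-0.3,0,0,0,0,0]]';  python3 -m jog '[[0,-0.3,0,0,0,0,0],[0,-0.2,0,0,0,0,0],[0,-0.15,0,0,0,0,0],[0,-0.1,0,0,0,0,0],[0,-0.1,0,0,0,0,0],[0,0,0,0,0,0,0]]'; python3 -m jog '[[0,0.7,0,0,0,0,0],[0,1,0,0,0,0,0],[0,1,0,0,0,0,0],[0,1,0,0,0,0,0],[0,0.8,0,0,0,0,0],[0,0.5,0,0,0,0,0],[0,0.2,0,0,0,0,0],[0,0,0,0,0,0,0]]'
cat > look.py <<'E'
from h import *
import sys
n=sys.argv[1]
I,*C=cam("side");cv2.imwrite(f"pics/{n}.png",cv2.resize(I[170:355,190:430],None,fx=3.2,fy=3.2,interpolation=cv2.INTER_CUBIC))
I,*C=cam("scene");cv2.imwrite(f"pics/{n}s.png",cv2.resize(I[150:310,220:410],None,fx=4,fy=3.75,interpolation=cv2.INTER_CUBIC))
E
python3 look.py a4
```

```text
clock: 5.75
eef_pos: [486.8, 2.1, 124.9]
eef_rot: [-3.141, 0.0, -0.05]
wrist_force: [-2.2, -3.3, 0.8]
finger_gap: 0.6
clock: 6.35
eef_pos: [487.4, 10.3, 125.0]
eef_rot: [-3.141, -0.0, -0.05]
wrist_force: [-1.6, -1.0, -0.3]
finger_gap: 0.5
clock: 7.15
eef_pos: [484.6, -41.9, 125.0]
eef_rot: [-3.142, -0.0, -0.051]
wrist_force: [-0.4, 0.6, -0.2]
finger_gap: 0.6
```

View pics/a4.png

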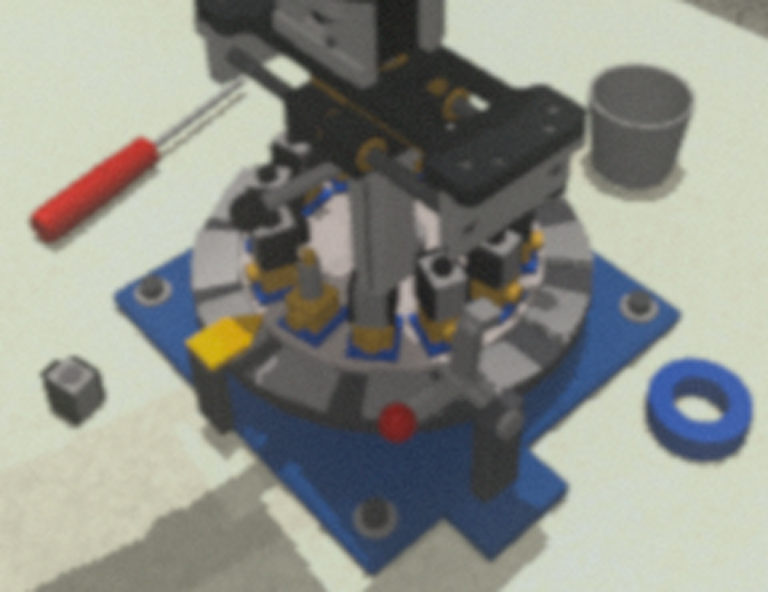

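View pics/a4s.png

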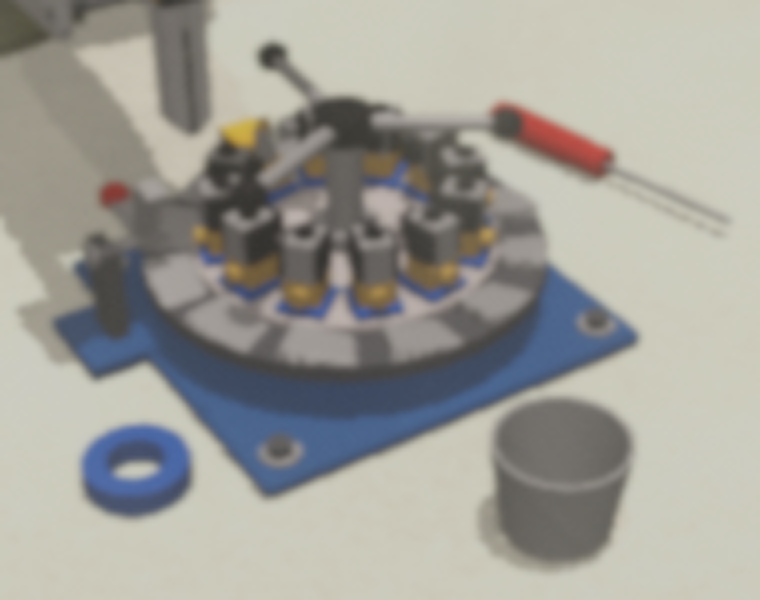

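Run:
```python
from h import *
_,*S=cam("scene");_,*D=cam("side")
s=lambda u,v:(220+u/4-.4,150+v/3.75-.4); d=lambda u,v:(190+u/3.2-.4,170+v/3.2-.4)
def sh(n,X,off):
    v=X[:2]-np.array([548.2,19]);f=np.degrees(np.arctan2(v[1],v[0])+.05)
    print(n,X.round(1),np.hypot(*v).round(1),np.radians((f-off+180)%360-180).round(3))
print('start');sh('a',onz(s(493,94),140,S),75);sh('b',onz(s(312,208),140,S),-45);sh('c',onz(s(226,73),140,S),-165)
sh('a',onz(d(313,55),140,D),75);sh('b',onz(d(555,138),140,D),-45);sh('c',onz(d(300,245),140,D),-165)
print('now');sh('a',onz(s(508,125),140,S),75);sh('b',onz(s(248,185),140,S),-45);sh('c',onz(s(271,56),140,S),-165);sh('c',onz(d(250,212),140,D),-165)
```

```text
start
a [571.8 109.5 140. ] 93.5 0.057
b [612.8 -41.8 140. ] 88.7 0.08
c [4.6e+02 1.0e-01 1.4e+02] 90.2 -0.0
a [573.1 106.1 140. ] 90.6 0.033
b [612.3 -45.8 140. ] 91.1 0.045
c [462.9  -7.3 140. ] 89.3 0.087
now
a [604.8  93.5 140. ] 93.5 -0.338
b [574.4 -56.1 140. ] 79.6 -0.4
c [457.1  32.9 140. ] 92.2 -0.364
c [460.8  28.4 140. ] 87.9 -0.319
```

Dial is about −0.35 to −0.375, so it needs roughly 4.5 mm more on the spoke.

```bash
python3 -m jog '[[0,-1.2,0,0,0,0,0],[0,-1.3,0,0,0,0,0],[0,-1.3,0,0,0,0,0],[0,-0.8,0,0,0,0,0],[0,-0.4,0,0,0,0,0],[0,-0.2,0,0,0,0,0],[0,-0.15,0,0,0,0,0],[0,-0.15,0,0,0,0,0]]';  python3 -m jog '[[0,-0.1,0,0,0,0,0],[0,-0.05,0,0,0,0,0],[0,0,0,0,0,0,0]]'; python3 -m jog '[[0,0.7,0,0,0,0,0],[0,1.2,0,0,0,0,0],[0,1.6,0,0,0,0,0],[0,1.6,0,0,0,0,0],[0,1.7,0,0,0,0,0],[0,1.7,0,0,0,0,0],[0,1.1,0,0,0,0,0],[0,0,0,0,0,0,0]]'
python3 look.py a5
```

```text
clock: 8.15
eef_pos: [487.4, 12.8, 124.9]
eef_rot: [3.141, 0.0, -0.051]
wrist_force: [-0.9, -2.0, 0.7]
finger_gap: 0.4
clock: 8.45
eef_pos: [487.5, 14.6, 125.0]
eef_rot: [-3.142, -0.0, -0.05]
wrist_force: [0.6, -1.4, -0.4]
finger_gap: 0.6
clock: 9.25
eef_pos: [482.5, -82.6, 124.9]
eef_rot: [-3.142, -0.0, -0.052]
wrist_force: [-0.6, -0.0, -0.5]
finger_gap: 0.6
```

View pics/a5.png

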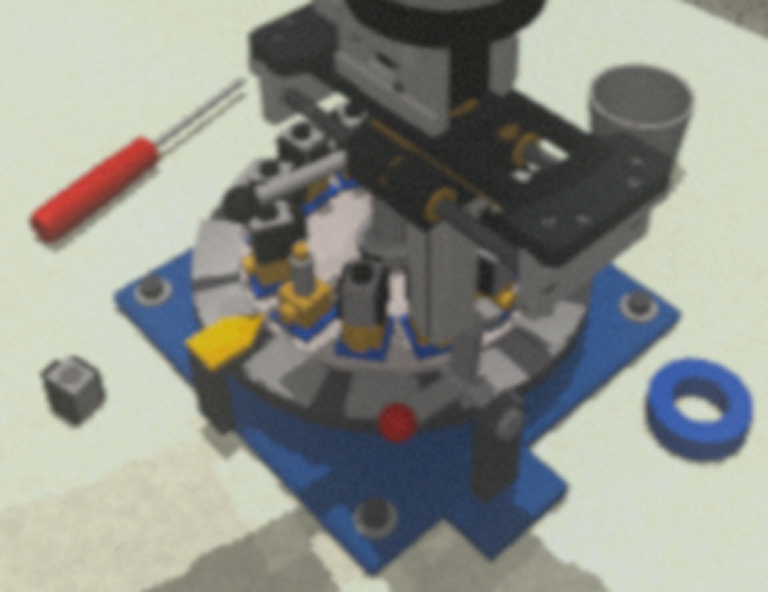

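View pics/a5s.png

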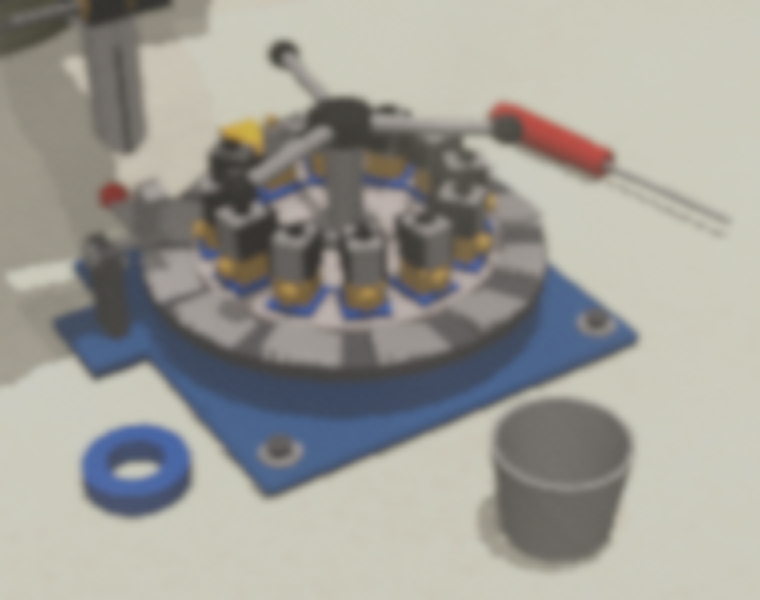

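Run:
```python
from h import *
_,*S=cam("scene");_,*D=cam("side")
s=lambda u,v:(220+u/4-.4,150+v/3.75-.4); d=lambda u,v:(190+u/3.2-.4,170+v/3.2-.4)
def sh(n,X,off):
    v=X[:2]-np.array([548.2,19]);f=np.degrees(np.arctan2(v[1],v[0])+.05)
    print(n,X.round(1),np.hypot(*v).round(1),np.radians((f-off+180)%360-180).round(3))
sh('a',onz(s(509,128),140,S),75);sh('b',onz(s(236,185),140,S),-45);sh('c',onz(s(284,53),140,S),-165);sh('c',onz(d(241,201),140,D),-165)
# pixel of stem / balls predictions at phi
for phi in(-.38,-.45,-.5):
  r=[]
  for C,f in((S,lambda p:((p[0]-219.6)*4,(p[1]-149.6)*3.75)),(D,lambda p:((p[0]-189.6)*3.2,(p[1]-169.6)*3.2))):
    for a in(75,-45,-165):
      t=np.radians(a)+phi-.05;r.append(np.round(f(proj([548.2+90*np.cos(t),19+90*np.sin(t),140],*C)[0])).tolist())
  print(phi,r)
```

```text
a [607.7  91.8 140. ] 94.0 -0.374
b [570.7 -61.2 140. ] 83.3 -0.462
c [458.3  41.3 140. ] 92.6 -0.455
c [462.8  38.  140. ] 87.5 -0.431
-0.38 [[502.0, 128.0], [238.0, 195.0], [275.0, 57.0], [373.0, 44.0], [545.0, 184.0], [241.0, 208.0]]
-0.45 [[501.0, 134.0], [229.0, 191.0], [285.0, 55.0], [383.0, 44.0], [540.0, 192.0], [235.0, 201.0]]
-0.5 [[500.0, 138.0], [222.0, 188.0], [292.0, 54.0], [391.0, 43.0], [537.0, 197.0], [232.0, 196.0]]
```

Dial averages about −0.43, inside the play. Now I'll come down on the −x side of the raised nose arm and tip it over.

```bash
python3 -m jog '[[-0.3,0,1,0,0,0,0],[0,0,1,0,0,0,0],[0,0,1,0,0,0,0],[0,0,0,0,0,0,0],[0.6,0,0,0,0,0,0],[0.6,0,0,0,0,0,0],[0.6,0,0,0,0,0,0],[0.6,0,0,0,0,0,0]]';  python3 -m jog '[[0.6,0,0,0,0,0,0],[0.6,0,0,0,0,0,0],[0.5,0,0,0,0,0,0],[0.4,0,0,0,0,0,0],[0.3,0,0,0,0,0,0],[0,0,0,0,0,0,0]]'; python3 look.py a6
```

```text
clock: 10.25
eef_pos: [504.3, -82.3, 95.1]
eef_rot: [3.142, -0.0, -0.05]
wrist_force: [0.3, 0.9, 0.2]
finger_gap: 0.3
clock: 10.85
eef_pos: [527.8, -83.5, 94.9]
eef_rot: [3.142, -0.0, -0.05]
wrist_force: [0.0, 0.1, -0.4]
finger_gap: 0.4
```

View pics/a6.png

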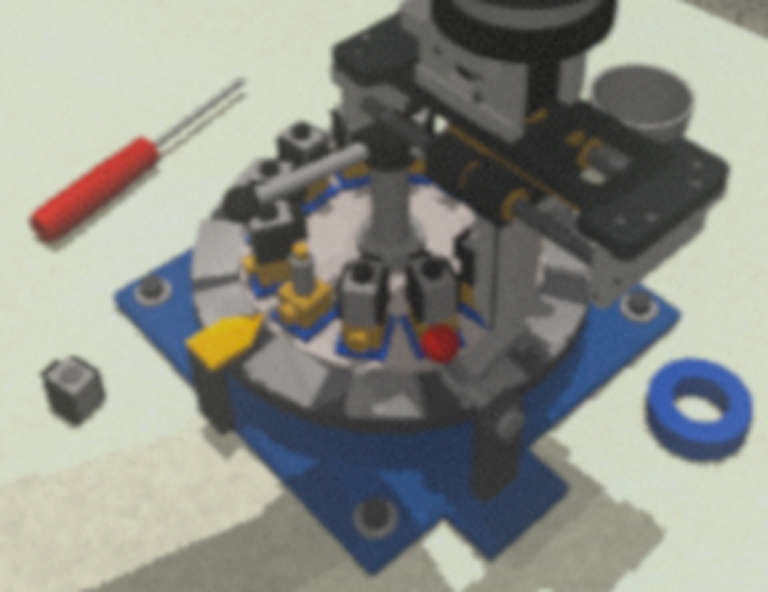

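View pics/a6s.png

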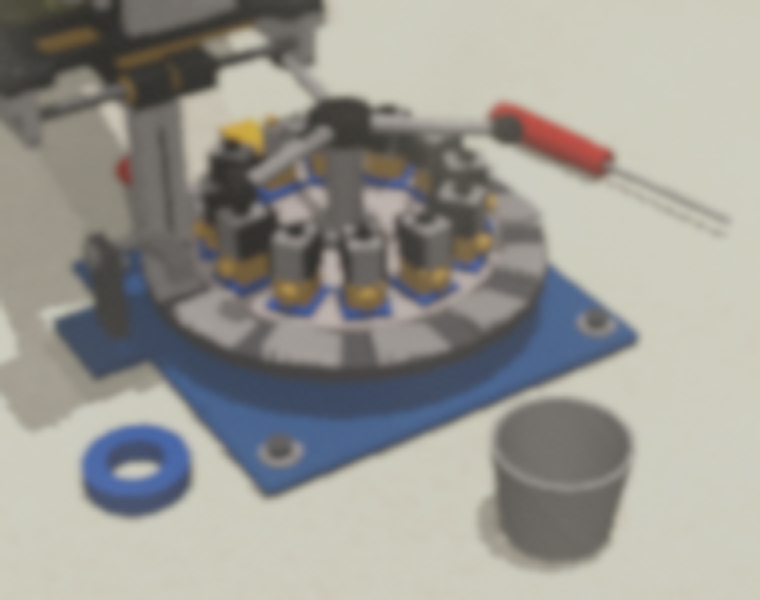

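The pawl is at about 0.45 and still leaning on the tip (knob (440,344), against (462,324) when home). I'll ease on a bit further.

```bash
python3 -m jog '[[0.4,0,0,0,0,0,0],[0.4,0,0,0,0,0,0],[0.4,0,0,0,0,0,0],[0.4,0,0,0,0,0,0],[0,0,0,0,0,0,0],[0,0,0,0,0,0,0]]';  python3 -m jog '[[0,0,-1.5,0,0,0,0],[0,0,-3,0,0,0,0],[0,0,-3.5,0,0,0,0],[0,3.5,-2,0,0,0,0],[0,4,0,0,0,0,0],[0,4,0,0,0,0,0],[0,4,0,0,0,0,0],[0,3,0,0,0,0,0]]'; python3 look.py a7
```

```text
clock: 11.55
eef_pos: [543.6, -84.3, 94.8]
eef_rot: [-3.142, 0.0, -0.05]
wrist_force: [0.2, 0.7, -0.8]
finger_gap: 0.1
clock: 12.35
eef_pos: [533.7, -271.2, 195.0]
eef_rot: [3.141, -0.0, -0.051]
wrist_force: [1.0, 0.6, -0.8]
finger_gap: 0.4
```

View pics/a7.png

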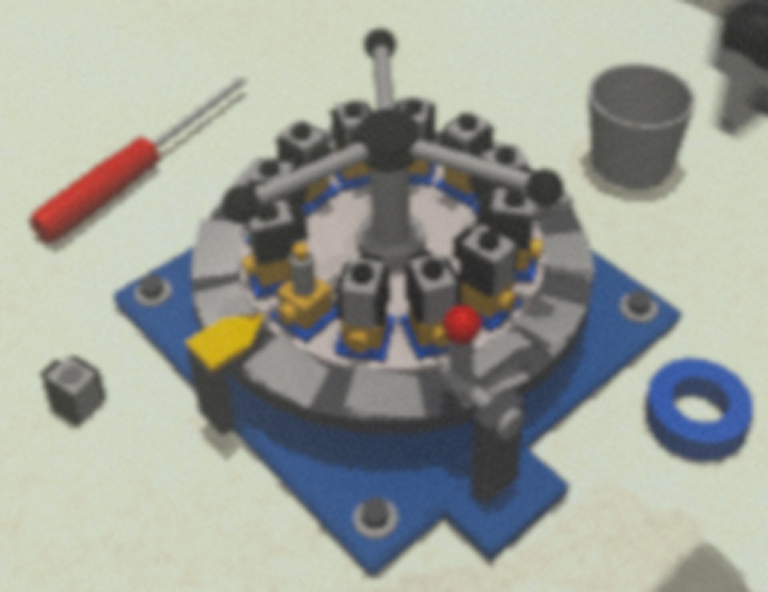

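View pics/a7s.png

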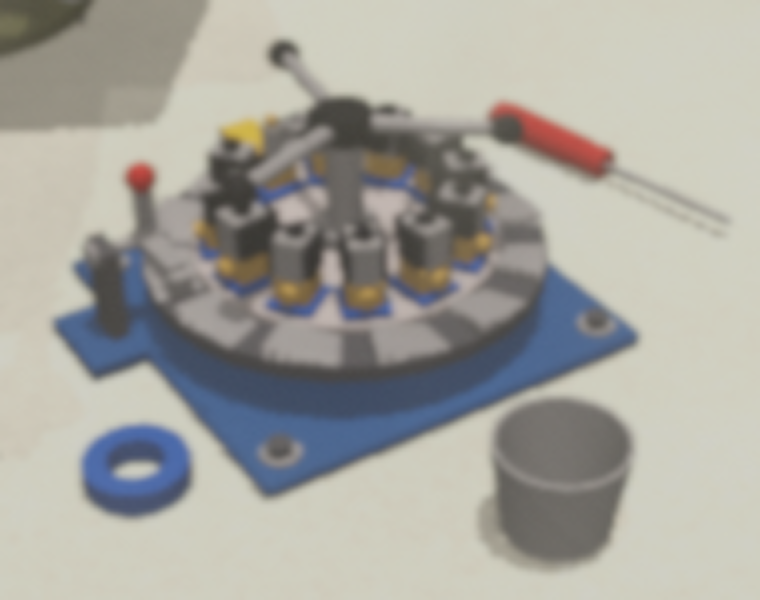

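Run:
```python
from h import *
def red(I,x0,x1,y0,y1):
    hsv=cv2.cvtColor(I,cv2.COLOR_BGR2HSV);m=((hsv[...,0]<10)|(hsv[...,0]>170))&(hsv[...,1]>110);m=m[y0:y1,x0:x1]
    ys,xs=np.nonzero(m);return xs.mean()+x0,ys.mean()+y0,len(xs)
A=cv2.imread("pics/side0.png");B,*C=cam("side")
print(red(A,315,355,250,310),red(B,315,355,250,310))
A2=cv2.imread("pics/scene0.png");B2,*S=cam("scene")
print(red(A2,240,270,185,210),red(B2,240,270,185,210))
for t in(0,.06,.12,.25):
    f=np.array([-45-43*np.sin(t),-104,70+43*np.cos(t)]);W=[548.2+f[0]*.99875+f[1]*.05,19-f[0]*.05+f[1]*.99875,f[2]];print(t,proj(W,*C)[0].round(2),proj(W,*S)[0].round(2))
def balls(I,P,C):
    pass
sf=lambda u,v:(190+u/3.2-.4,170+v/3.2-.4)
for n,b,o in(('a',(380,44),75),('b',(544,187),-45),('c',(241,201),-165)):
    X=onz(sf(*b),140,C);v=X[:2]-[548.2,19];print(n,np.radians((np.degrees(np.arctan2(v[1],v[0])+.05)-o+180)%360-180))
```

```text
(np.float64(333.7913043478261), np.float64(270.4956521739131), 115) (np.float64(333.83035714285717), np.float64(270.5357142857143), 112)
(np.float64(254.73333333333332), np.float64(196.7), 30) (np.float64(254.70967741935485), np.float64(196.80645161290323), 31)
0 [333.94 271.08] [253.7  197.57]
0.06 [332.75 271.99] [253.19 197.07]
0.12 [331.56 272.98] [252.69 196.62]
0.25 [328.98 275.31] [251.65 195.87]
a -0.4266408409312292
b -0.4022342931101337
c -0.43059546596344567
```

The knob is within 0.1 px of its starting (home) pixel, the dial is about −0.42, and the loose objects look unmoved. I'm handing it in.

```bash
python3 -c "
from cell import order,monitor
print(monitor.read_state()['wrist_force']);print(order.sign_off())"
```

```text
[ 0.08939545  0.19241667 -0.08203831]
the job is handed in; nothing more can be done
None
```

The dial is back one notch, the coil-less valve is at the pointer, and I handed the job in at about 12.5 s; sign-off gives no verdict. With the fingers shut, I threw the pawl over by its red knob and pushed spoke c backward in two goes. Then I tipped the raised nose arm down and withdrew.

**Last checks, from the camera images:**
- **Pawl:** the red knob is within about 0.1 px of where it stood at the start in both views, so the pawl reads about 0.01 rad from its starting angle, which I took to be fully home.
- **Dial:** it reads about −0.42 rad, against an allowed −0.56 to −0.35. Single readings disagreed, from −0.37 to −0.46, and the contact geometry of the push suggested −0.45.
- **Loose things:** the coil, screwdriver, tape roll and cup look unmoved. I judged these by eye and did not measure them.
- **Robot:** it touches nothing, and the wrist force is about 0.2 N.

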